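# Switch the fume extraction to the bell hood

### The arm

A 6-joint arm with a two-finger parallel gripper is mounted at the origin on the work surface. World frame = base frame: x ahead of the robot, y to its left, z up, the work surface at z = 0. Lengths are in m, angles in rad, forces in N, time in s.
With the tool pointing down it reaches from about 0.15 to 0.775 m from the base axis. Payload 6.1 kg.
Tool frame: the origin (TCP) lies on the centre line of the jaws, within the pads' length; the fingertips stand 19 mm ahead of it and the grasp point (between the pads) is the TCP; z points along the fingers, y is the line along which they close (so a half turn about z gives the same grasp; the last joint's range is limited). The gripper opens to 85 mm and grips with 20 to 120 N. Pads are 22 mm wide; open, the fingers measure 114 mm over their backs; the gripper's body (76 mm by 85 mm) begins 54 mm behind the grasp point. The pads swing forward as they close: fully open they stand 13 mm farther back than shut.
Start: joints at [1.258, 0.126, -0.04, 1.405, 0, 1.571], TCP at [0.162, 0.5, 0.25] pointing down, gripper open.
Joint ranges: [-2.72, 2.72], [-0.95, 1.95], [-1.27, 1.35], [-1.78, 2.02], [-1.46, 1.47], [-3.14, 3.14]. Speed limits (rad/s): [2.39, 2.39, 3.01, 3.14, 3.14, 3.14].

### API

Orientations are given as [roll, pitch, yaw] about the fixed x, y, z axes, in that order (R = Rz(yaw) Ry(pitch) Rx(roll)).
In Python, from plant import observe, grab_frame, camera_model, hand_in gives the robot as it stands.
- The arm moves only by the tool play_rows, never from a script. Its argument "moves" is a list of rows, each a list of 7 numbers: the shift along the world's x, y, z in cm, then the turn, a rotation vector about the world's x, y, z in degrees, then the opening, from 0 (shut) to 1 (fully open). A call has 1 to 12 rows; each row is the pose to reach, as a shift and turn from the pose commanded when the call began; what a row does not reach only later rows make up. A row lasts 1/8 s, in which the tool goes at most 62.5 mm and 10.7 degrees, less where a joint would pass 70% of its speed; a pose out of reach is approached as far as the arm can. A call with a gripper value outside its range is refused whole. The fingers move at their own pace and stop on an object; the grip force is fixed at half the most. Time passes only in rows, so rows that repeat a pose let the fingers close. It gives the time, the measured TCP pose, the force, the opening and the grip force at its end, in the units of the state.
- observe(): the state, without advancing time (a new reading comes with each control period).
- grab_frame(name): name is "scene" or "top"; returns the picture (420x560x3 uint8, red, green, blue); there is no depth.
- camera_model(name): a dict with "K" (3x3 intrinsics, pixels), "R" (3x3) and "t" (3): a world point X has camera coordinates R X + t. Camera axes: x right, y down, z forward; pixel columns grow to the right and rows downward; lengths in m; the calibration is good to about 2 mm. A picture is of the moment at which its call begins. camera_model takes no time and is no camera call.
- hand_in(): hands the job in; it is judged then, once.
The state is a dict: "clock": time; "joint_pos": joint angles; "joint_velocities": joint speeds; "tau": joint torques, N m; "eef_pos": TCP position; "eef_rot": TCP orientation; "contact_force": force on the tool from outside, world axes, zero at the start; "moment": the same for the moment, N m; "grip_width": opening from 0.0 (shut) to 1.0 (fully open); "grasp_force": force on a finger pad.
Only numpy, scipy, OpenCV 4.12 (cv2) and the standard library are available. Lean on these libraries where they do the work, as an engineer would, in place of code of your own. Each camera call takes 0.05 s, during which the arm holds its last target. There are 200 camera calls.

### The job

Switch the fume extraction over from the flat slot hood to the round bell hood: first push the bell hood's slide gate fully open, then push the slot hood's slide gate fully shut, so that the fan never has both gates shut. Only push the upright tabs from one side with the fingertips, never pinch or grip them; leave the can, hammer and angle iron where they are, and finish clear of everything.

Things in the scene. Friction and masses are not known exactly. Their poses are not given: they have to be found in the camera images.
- bell_hood: the ROUND bell-mouthed fume hood (funnel mouth 108 mm across), fixed to the table, left or right, turned up to 0.25 rad. Origin on the table under its gate frame: a grey casting 34 (x) by 110 (y) by 108 mm high, steel blade sliding out at its +y side. An 80 mm duct, axis 55 mm up, runs along x: mouth about 105 mm out at -x, elbow into the table at +x (to 172 mm)
- bell_gate (a joint): slide gate of the bell hood, m: 0 = fully shut (blade in), 0.08 = fully open (blade out along the hood's +y), end stops at both; starts shut or nearly so (0 to 0.012). About 3 N of friction, stays where it is left.
- bell_tab (a point): centre of the upright push tab at the outer end of the bell gate's blade, 65 mm up, at hood y = 0.124 + joint value; axes as the hood's. Steel plate 44 (x) by 8 mm (y), from 20 to 110 mm above the table. 65 mm of free gap (y) between its inner face and the blade's edge (97 mm high) or frame; across it only a tongue 16 mm wide, top 30 mm up
- slot_hood: the FLAT, rectangular slotted fume hood (mouth 150 mm wide, 62 mm high), fixed to the table, left or right, turned up to 0.25 rad. Origin on the table under its gate frame: a grey casting 34 (x) by 110 (y) by 108 mm high, steel blade sliding out at its +y side. An 80 mm duct, axis 55 mm up, runs along x: mouth about 105 mm out at -x, elbow into the table at +x (to 172 mm)
- slot_gate (a joint): slide gate of the slot hood, m: 0 = fully shut (blade in), 0.08 = fully open (blade out along the hood's +y), end stops at both; starts open (0.06 to 0.08). About 3 N of friction, stays where it is left.
- slot_tab (a point): centre of the upright push tab at the outer end of the slot gate's blade, 65 mm up, at hood y = 0.124 + joint value; axes as the hood's. Steel plate 44 (x) by 8 mm (y), from 20 to 110 mm above the table. 65 mm of free gap (y) between its inner face and the blade's edge (97 mm high) or frame; across it only a tongue 16 mm wide, top 30 mm up
- spray_can: bystander: upright can, 60 mm diameter, 130 mm high, loose; origin at the centre of its underside, z up
- chip_hammer: bystander: hammer lying on the table, 220 mm long along its x, loose; origin on its underside near mid-length
- angle_iron: bystander: loose offcut of steel angle, 50 (x) by 120 (y) by 50 mm high; origin at the centre of its underside

How it is judged:
By the outcome, as a careful person would: the job done as asked, in the order asked, and still so for the second after the job is handed in, with the robot touching nothing.
It also fails if it takes over 45 s, if anything falls off the work surface, if the arm or the gripper's body presses on something with over 40 N, if the wrist force passes 120 N, or if a joint passes its speed limit or range.

## Working session

There is one attempt and no reset: what is moved stays moved. The work goes in short steps, Python scripts to look and compute and a tool call to move; the robot and the scene stay as the last step left them, time stands still between calls to the robot, and variables do not carry over. Pictures are saved under pics/ and viewed, at most 10 in all, crops included, and the job is handed in when it is done.

Besides the shell and the picture viewer there is one more tool, called after "Emit:" by a JSON object that holds its "fn" and its "kwargs", one argument or row to a line. play_rows: Moves the arm, as the interface text tells. Its arguments: {"type":"object","properties":{"moves":{"type":"array"}},"required":["moves"]}

```bash
mkdir -p pics
python3 - <<'E'
from plant import *
import cv2
for n in("top","scene"):
    cv2.imwrite(f"pics/{n}0.png",cv2.resize(grab_frame(n)[:,:,::-1],(800,600),interpolation=cv2.INTER_CUBIC))
    c=camera_model(n);print(n,c["K"].round(1).tolist(),c["R"].round(3).tolist(),c["t"].round(3).tolist())
o=observe();print(o["clock"],o["eef_pos"],o["eef_rot"],o["grip_width"])
E
```

```text
top [[432.2, 0.0, 273.3], [0.0, 432.2, 214.4], [0.0, 0.0, 1.0]] [[-0.093, -0.996, 0.006], [-0.975, 0.09, -0.203], [0.202, -0.024, -0.979]] [0.051, 0.509, 1.112]
scene [[383.9, 0.0, 283.8], [0.0, 383.9, 215.0], [0.0, 0.0, 1.0]] [[0.229, 0.973, -0.018], [0.693, -0.176, -0.699], [-0.683, 0.147, -0.715]] [-0.142, -0.316, 1.496]
0.1 [0.16143948 0.49919811 0.24957559] [-3.14009292e+00  2.04924873e-05  2.82879337e+00] 0.9958990949402446
```

View pics/top0.png

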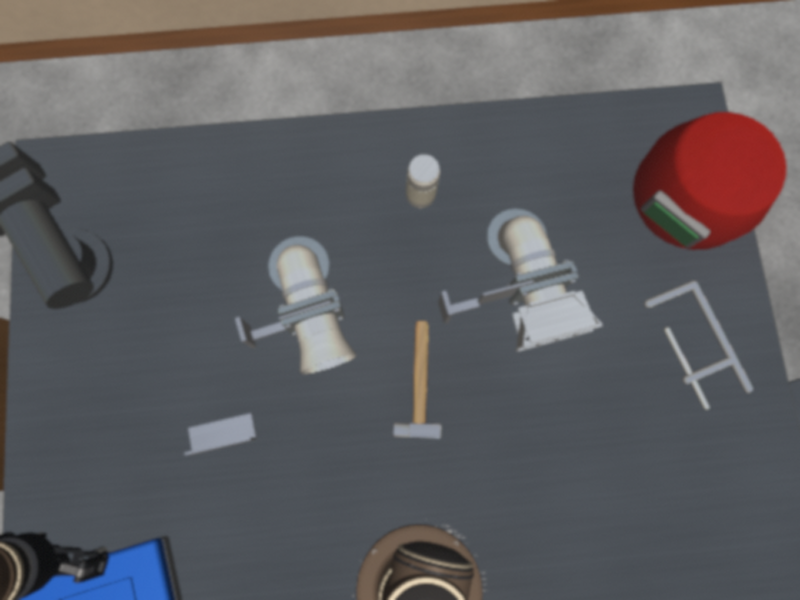

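View pics/scene0.png

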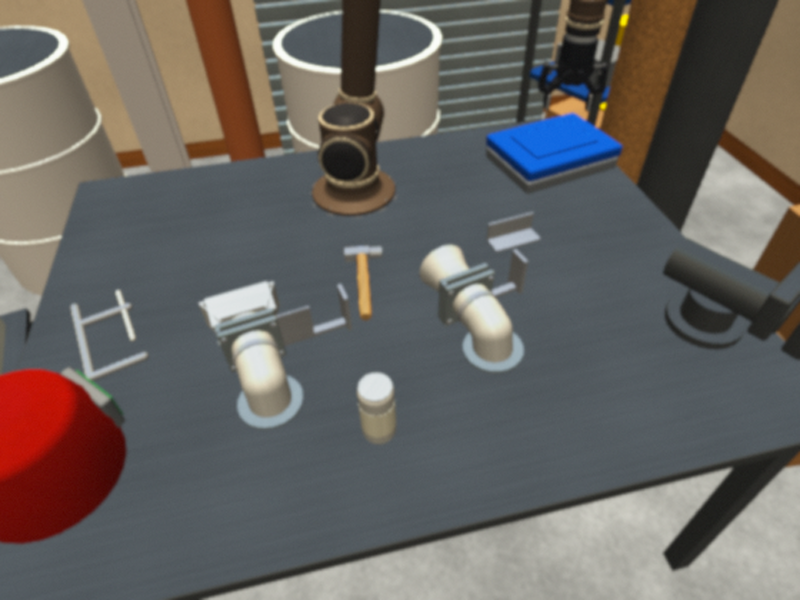

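Run:
```python
from plant import *
import cv2,numpy as np
t=grab_frame("top")[:,:,::-1];s=grab_frame("scene")[:,:,::-1]
cr=lambda im,x,y:cv2.resize(im[y:y+100,x:x+133],(399,300),interpolation=cv2.INTER_CUBIC)
cv2.imwrite("pics/comp.png",np.vstack([np.hstack([cr(t,150,165),cr(t,295,155)]),np.hstack([cr(s,275,155),cr(s,130,190)])]))
```

```text
(no output)
```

View pics/comp.png

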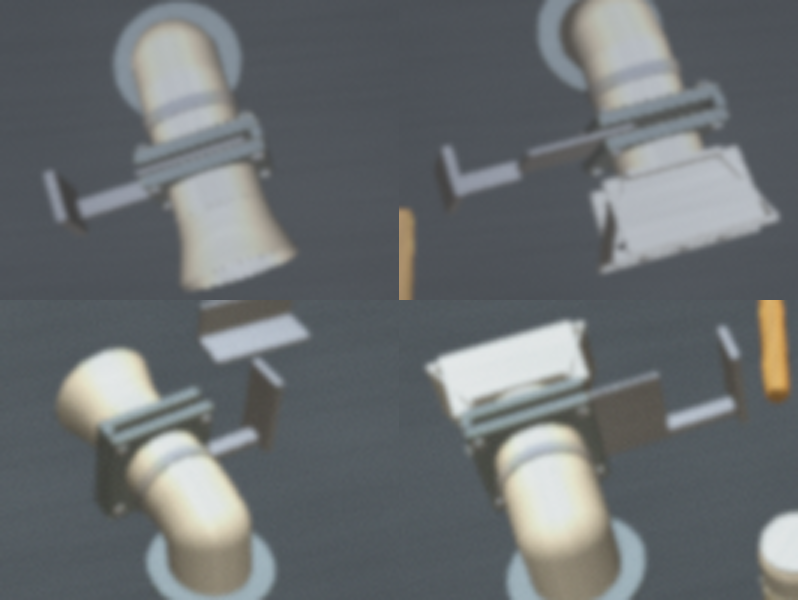

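```bash
cat > fit.py <<'E'
from plant import *
import numpy as np
from scipy.optimize import least_squares
def proj(n,X):
    c=camera_model(n);p=c["K"]@(c["R"]@np.array(X)+c["t"]);return p[:2]/p[2]
a,b=.017,.055
def world(p,h):
    c,s=np.cos(p[2]),np.sin(p[2]);return [p[0]+c*h[0]-s*h[1],p[1]+s*h[0]+c*h[1],h[2]]
def fit(nm,obs,x0):
    def res(p):
        r=[]
        for n,off,pts in obs:
            for hx,hy,tab,u,v in pts:
                h=(hx,hy+(.124+p[3] if tab else 0),.110 if tab else .108)
                r+=list(proj(n,world(p,h))-(np.array(off[:2])+(np.array([u,v])-off[2:])/3.))
        return np.array(r)
    s=least_squares(res,x0,loss="soft_l1");print(nm,s.x.round(4),res(s.x).round(1))
    p=s.x
    for k in(0,p[3],.08):print("  tab at q=%.3f"%k,np.round(world(p,(0,.124+k,.065)),4))
    return p
if __name__=="__main__":
    F=lambda l:[(a,b,0,*l[0]),(a,-b,0,*l[1]),(-a,-b,0,*l[2]),(-a,b,0,*l[3])]
    fit("bell",[("top",np.array([150,165,0,0]),F([(136,149),(257,113),(264,150),(143,190)])+[(.022,0,1,48,171),(-.022,0,1,60,220)]),
     ("scene",np.array([275,155,0,300]),F([(212,405),(112,442),(100,427),(198,390)])+[(-.022,0,1,253,361),(.022,0,1,280,384)])],[.5,.2,0,.0])
    fit("slot",[("top",np.array([295,155,399,0]),F([(599,117),(719,84),(727,118),(608,150)])+[(.022,0,1,445,147),(-.022,0,1,453,205)]),
     ("scene",np.array([130,190,399,300]),F([(590,395),(475,433),(465,415),(583,378)])+[(-.022,0,1,720,328),(.022,0,1,739,357)])],[.5,-.2,0,.07])
    for n,u,v in[("can",424,170),("hamtop",421,322),("hamheadL",393,431),("hamheadR",441,431),("angle",220,432)]:
        c=camera_model("top");z={"can":.13}.get(n,.02)
        d=c["R"].T@np.linalg.solve(c["K"],[u*.7,v*.7,1]);o=-c["R"].T@c["t"];print(n,(o+d*(z-o[2])/d[2]).round(3))
E
python3 fit.py
```

```text
bell [0.5124 0.1511 0.222  0.0031] [-1.7  0.6 -0.9 -0.3  0.6 -0.3 -0.4 -0.6 -0.4 -0.1  0.2 -0.2  0.2  0.6
 -0.3  0.4 -2.1 -2.1 -1.4 -1.4  0.2 -0.5 -0.3  0.5]
  tab at q=0.000 [0.4851 0.2721 0.065 ]
  tab at q=0.003 [0.4844 0.2751 0.065 ]
  tab at q=0.080 [0.4675 0.3501 0.065 ]
slot [ 0.5285 -0.2808  0.1701  0.0663] [-1.7 -0.9 -1.5 -0.4  0.   0.5 -0.8  0.5 -1.   0.3  1.1 -2.8  0.1  0.7
 -3.4  0.7 -2.3 -2.2 -0.6 -2.   0.6 -0.9 -0.7 -0.5]
  tab at q=0.000 [ 0.5075 -0.1586  0.065 ]
  tab at q=0.066 [ 0.4963 -0.0933  0.065 ]
  tab at q=0.080 [ 0.494  -0.0797  0.065 ]
can [ 0.746 -0.08   0.13 ]
hamtop [ 0.482 -0.053  0.02 ]
hamheadL [0.282 0.02  0.02 ]
hamheadR [ 0.274 -0.069  0.02 ]
angle [0.31 0.34 0.02]
```

Emit:
{"fn": "play_rows", "kwargs": {
  "moves": [
    [5, -4, 0, 0, 0, -10, 0],
    [10, -8, 0, 0, 0, -20, 0],
    [15, -12, 0, 0, 0, -30, 0],
    [20, -16, 0, 0, 0, -40, 0],
    [25, -20, 0, 0, 0, -50, 0],
    [30, -24, 0, 0, 0, -59.4, 0],
    [33.1, -26, 0, 0, 0, -59.4, 0],
    [33.1, -26, 0, 0, 0, -59.4, 0],
    [33.1, -26, -5, 0, 0, -59.4, 0],
    [33.1, -26, -8, 0, 0, -59.4, 0],
    [33.1, -26, -8, 0, 0, -59.4, 0],
    [33.1, -26, -8, 0, 0, -59.4, 0]
  ]
}}

```text
clock: 1.7
eef_pos: [0.4926, 0.2402, 0.1717]
eef_rot: [3.14, -0.0, 1.793]
contact_force: [-0.5, 0.0, 0.9]
grip_width: 0.002
grasp_force: 0.0
```

Run:
```python
from plant import *
import cv2,numpy as np
t=grab_frame("top")[:,:,::-1];s=grab_frame("scene")[:,:,::-1]
cr=lambda im,x,y:cv2.resize(im[y:y+150,x:x+133],(399,450),interpolation=cv2.INTER_CUBIC)
cv2.imwrite("pics/c2.png",np.hstack([cr(t,150,140),cr(s,285,90)]))
o=observe();print(o["clock"],o["eef_pos"],o["eef_rot"],o["grip_width"],o["contact_force"])
```

```text
1.8 [0.49315021 0.24023032 0.1722123 ] [ 3.13879586e+00 -7.15998595e-04  1.79263063e+00] -0.003203097610255108 [ 0.45161899 -0.49780917 -0.35622804]
```

View pics/c2.png

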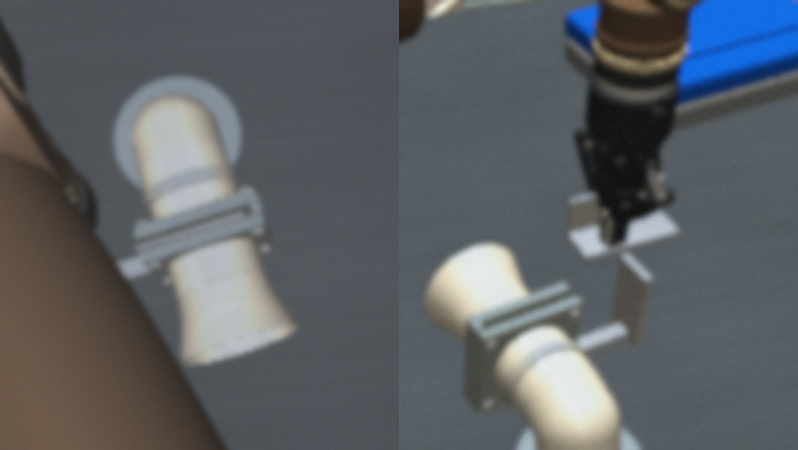

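Emit:
{"fn": "play_rows", "kwargs": {
  "moves": [
    [0, 0, -3, 0, 0, 0, 0],
    [0, 0, -5, 0, 0, 0, 0],
    [0, 0, -7, 0, 0, 0, 0],
    [0, 0, -8.2, 0, 0, 0, 0],
    [0, 0, -8.2, 0, 0, 0, 0],
    [0, 0, -8.2, 0, 0, 0, 0]
  ]
}}

```text
clock: 2.55
eef_pos: [0.4931, 0.2398, 0.0894]
eef_rot: [3.14, -0.0, 1.792]
contact_force: [0.6, 0.0, -0.1]
grip_width: 0.001
grasp_force: 0.0
```

Emit:
{"fn": "play_rows", "kwargs": {
  "moves": [
    [-0.22, 0.98, 0, 0, 0, 0, 0],
    [-0.44, 1.95, 0, 0, 0, 0, 0],
    [-0.66, 2.93, 0, 0, 0, 0, 0],
    [-0.88, 3.9, 0, 0, 0, 0, 0],
    [-1.1, 4.88, 0, 0, 0, 0, 0],
    [-1.32, 5.85, 0, 0, 0, 0, 0],
    [-1.54, 6.83, 0, 0, 0, 0, 0],
    [-1.76, 7.8, 0, 0, 0, 0, 0],
    [-1.94, 8.58, 0, 0, 0, 0, 0],
    [-2.05, 9.1, 0, 0, 0, 0, 0],
    [-2.05, 9.1, 0, 0, 0, 0, 0],
    [-2.05, 9.1, 0, 0, 0, 0, 0]
  ]
}}

```text
clock: 4.05
eef_pos: [0.4721, 0.3309, 0.0883]
eef_rot: [3.141, -0.001, 1.792]
contact_force: [0.6, 0.1, -0.2]
grip_width: -0.002
grasp_force: 0.0
```

Emit:
{"fn": "play_rows", "kwargs": {
  "moves": [
    [-0.04, 0.2, 0, 0, 0, 0, 0],
    [-0.09, 0.4, 0, 0, 0, 0, 0]
  ]
}}

```text
clock: 4.3
eef_pos: [0.4713, 0.3341, 0.0883]
eef_rot: [3.141, 0.001, 1.792]
contact_force: [1.4, -2.8, 0.7]
grip_width: -0.002
grasp_force: 0.0
```

Emit:
{"fn": "play_rows", "kwargs": {
  "moves": [
    [-0.04, 0.2, 0, 0, 0, 0, 0],
    [-0.09, 0.4, 0, 0, 0, 0, 0]
  ]
}}

```text
clock: 4.55
eef_pos: [0.4712, 0.3348, 0.0883]
eef_rot: [3.141, 0.009, 1.79]
contact_force: [5.4, -22.7, 6.2]
grip_width: 0.001
grasp_force: 0.0
```

Emit:
{"fn": "play_rows", "kwargs": {
  "moves": [
    [0.3, -1.5, 0, 0, 0, 0, 0],
    [0.6, -2.7, 0, 0, 0, 0, 0],
    [0.6, -2.7, 0, 0, 0, 0, 0],
    [0.6, -2.7, 4, 0, 0, 0, 0],
    [0.6, -2.7, 9, 0, 0, 0, 0],
    [0.6, -2.7, 14, 0, 0, 0, 0],
    [0.6, -2.7, 16, 0, 0, 0, 0],
    [0.6, -2.7, 16, 0, 0, 0, 0]
  ]
}}

```text
clock: 5.55
eef_pos: [0.4769, 0.3124, 0.2501]
eef_rot: [3.138, -0.002, 1.792]
contact_force: [-0.1, -0.6, 0.5]
grip_width: -0.003
grasp_force: 0.0
```

Run:
```python
from plant import *
import cv2,numpy as np
s=grab_frame("scene")[:,:,::-1]
cv2.imwrite("pics/c3.png",cv2.resize(s[100:280,250:450],(800,600*180*4//(3*200)//4*4),interpolation=cv2.INTER_CUBIC)[:600])
o=observe();print(o["clock"],o["eef_pos"],o["eef_rot"])
from fit import *
p=[.5124,.1511,.222,0]
for k in(0,.07,.08):
  for hx in(-.022,.022):print(k,(proj("scene",world(p,(hx,.124+k,.11)))-[250,100])*4)
```

```text
5.6 [0.4764095  0.3119894  0.24834426] [ 3.14060556e+00 -7.62931152e-04  1.79239926e+00]
0 [434.57747862 300.37752439]
0 [468.70585103 335.11341698]
0.07 [512.55613472 273.13199196]
0.07 [547.98565756 306.56435209]
0.08 [523.47046115 269.3185557 ]
0.08 [559.07646434 302.57049569]
```

View pics/c3.png

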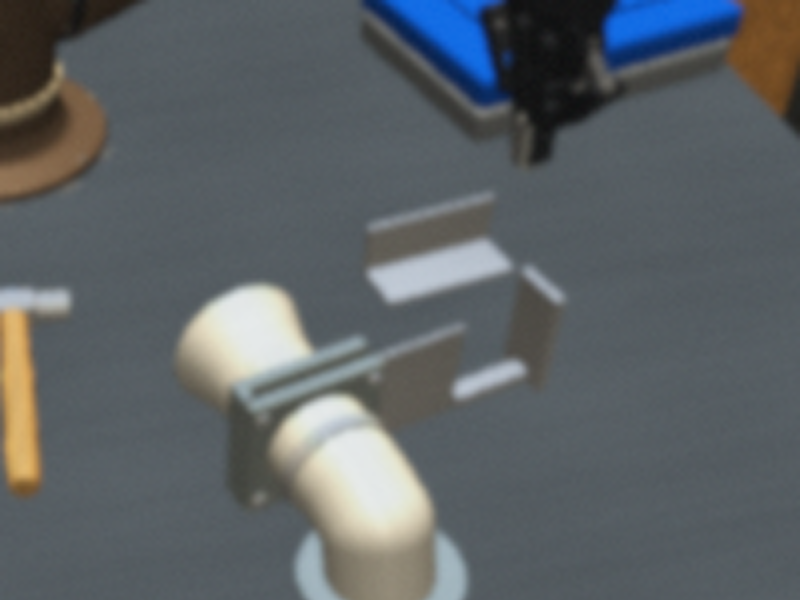

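Emit:
{"fn": "play_rows", "kwargs": {
  "moves": [
    [0.2, -5, 0, 0, 0, -1, 0],
    [0.4, -10, 0, 0, 0, -2, 0],
    [0.6, -15, 0, 0, 0, -3, 0],
    [0.8, -20, 0, 0, 0, -3, 0],
    [1, -25, 0, 0, 0, -3, 0],
    [1.2, -30, 0, 0, 0, -3, 0],
    [1.2, -35, 0, 0, 0, -3, 0],
    [1.2, -36.2, 0, 0, 0, -3, 0],
    [1.2, -36.2, -5, 0, 0, -3, 0],
    [1.2, -36.2, -10, 0, 0, -3, 0],
    [1.2, -36.2, -10, 0, 0, -3, 0],
    [1.2, -36.2, -10, 0, 0, -3, 0]
  ]
}}

```text
clock: 7.1
eef_pos: [0.4887, -0.05, 0.1494]
eef_rot: [3.141, -0.0, 1.74]
contact_force: [1.0, 1.6, 0.5]
grip_width: -0.004
grasp_force: 0.0
```

Run:
```python
from plant import *
import cv2,numpy as np
s=grab_frame("scene")[:,:,::-1]
cv2.imwrite("pics/c4.png",cv2.resize(s[110:260,130:330],(800,600),interpolation=cv2.INTER_CUBIC))
o=observe();print(o["clock"],o["eef_pos"],o["eef_rot"])
```

```text
7.15 [ 0.48943087 -0.05017432  0.1502407 ] [3.13904912e+00 5.48466985e-04 1.74036714e+00]
```

View pics/c4.png

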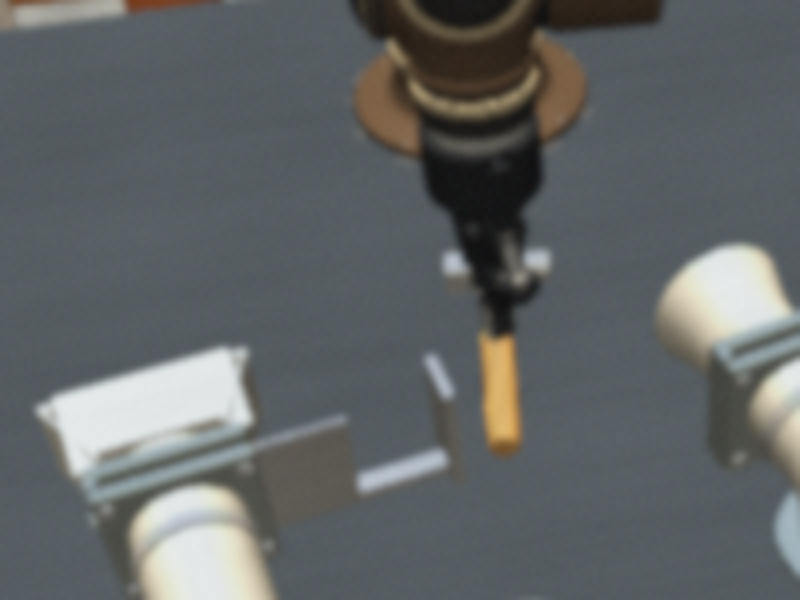

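Emit:
{"fn": "play_rows", "kwargs": {
  "moves": [
    [0, 0, -3, 0, 0, 0, 0],
    [0, 0, -6, 0, 0, 0, 0],
    [0, 0, -6, 0, 0, 0, 0],
    [0.2, -1.2, -6, 0, 0, 0, 0],
    [0.4, -2.4, -6, 0, 0, 0, 0],
    [0.6, -3.6, -6, 0, 0, 0, 0],
    [0.8, -4.7, -6, 0, 0, 0, 0],
    [1, -5.8, -6, 0, 0, 0, 0],
    [1.2, -6.9, -6, 0, 0, 0, 0],
    [1.4, -8, -6, 0, 0, 0, 0],
    [1.5, -8.9, -6, 0, 0, 0, 0],
    [1.5, -8.9, -6, 0, 0, 0, 0]
  ]
}}

```text
clock: 8.65
eef_pos: [0.5033, -0.1407, 0.0881]
eef_rot: [-3.141, 0.001, 1.739]
contact_force: [-0.7, -0.0, 0.3]
grip_width: 0.0
grasp_force: 0.0
```

Emit:
{"fn": "play_rows", "kwargs": {
  "moves": [
    [0.03, -0.2, 0, 0, 0, 0, 0],
    [0.06, -0.4, 0, 0, 0, 0, 0]
  ]
}}

```text
clock: 8.9
eef_pos: [0.5036, -0.1431, 0.0882]
eef_rot: [-3.141, -0.001, 1.74]
contact_force: [0.5, 3.2, -0.2]
grip_width: 0.002
grasp_force: 0.0
```

Emit:
{"fn": "play_rows", "kwargs": {
  "moves": [
    [0.03, -0.2, 0, 0, 0, 0, 0],
    [0.05, -0.3, 0, 0, 0, 0, 0]
  ]
}}

```text
clock: 9.15
eef_pos: [0.5039, -0.145, 0.0882]
eef_rot: [3.142, -0.004, 1.741]
contact_force: [-2.1, 10.9, 3.3]
grip_width: 0.002
grasp_force: 0.0
```

Emit:
{"fn": "play_rows", "kwargs": {
  "moves": [
    [0.03, -0.2, 0, 0, 0, 0, 0],
    [0.03, -0.2, 0, 0, 0, 0, 0]
  ]
}}

```text
clock: 9.4
eef_pos: [0.504, -0.1451, 0.0882]
eef_rot: [3.141, -0.008, 1.742]
contact_force: [-2.3, 17.0, 4.6]
grip_width: 0.001
grasp_force: 0.0
```

Against the end stop. Back off, lift and check.

Emit:
{"fn": "play_rows", "kwargs": {
  "moves": [
    [-0.3, 1.5, 0, 0, 0, 0, 0],
    [-0.6, 3.5, 0, 0, 0, 0, 0],
    [-0.6, 3.5, 0, 0, 0, 0, 0],
    [-0.6, 3.5, 5, 0, 0, 0, 0],
    [-0.6, 3.5, 10, 0, 0, 0, 0],
    [-0.6, 6, 16, 0, 0, 0, 0],
    [-3, 10, 19, 0, 0, 0, 0],
    [-6, 14, 19, 0, 0, 0, 0],
    [-9, 14, 19, 0, 0, 0, 0],
    [-10, 14, 19, 0, 0, 0, 0],
    [-10, 14, 19, 0, 0, 0, 0],
    [-10, 14, 19, 0, 0, 0, 0]
  ]
}}

```text
clock: 10.9
eef_pos: [0.4055, -0.0089, 0.2782]
eef_rot: [3.141, 0.0, 1.739]
contact_force: [0.2, -0.6, 0.1]
grip_width: -0.004
grasp_force: 0.0
```

Run:
```python
from plant import *
import cv2,numpy as np
s=grab_frame("scene")[:,:,::-1]
cv2.imwrite("pics/c5.png",cv2.resize(s[130:310,130:370],(800,600),interpolation=cv2.INTER_CUBIC))
o=observe();print(o["clock"],o["eef_pos"],o["contact_force"],abs(o["joint_velocities"]).max())
from fit import *
for p,k in(([.5285,-.2808,.1701,0],0),([.5285,-.2808,.1701,0],.01),([.5124,.1511,.222],.08)):
  for hx in(-.022,.022):print(k,(proj("scene",world(p,(hx,.124+k,.11)))-[130,130])*3.333)
```

```text
10.95 [ 0.40547741 -0.00886109  0.27803491] [-0.84415183 -0.68973535 -0.22342997] 0.004984402469490881
0 [282.50460714 250.34561297]
0 [297.44240075 285.06238309]
0.01 [294.14208794 246.92422102]
0.01 [309.36310571 281.45912435]
0.08 [836.14176175 124.41968654]
0.08 [865.81046391 152.12686553]
```

View pics/c5.png

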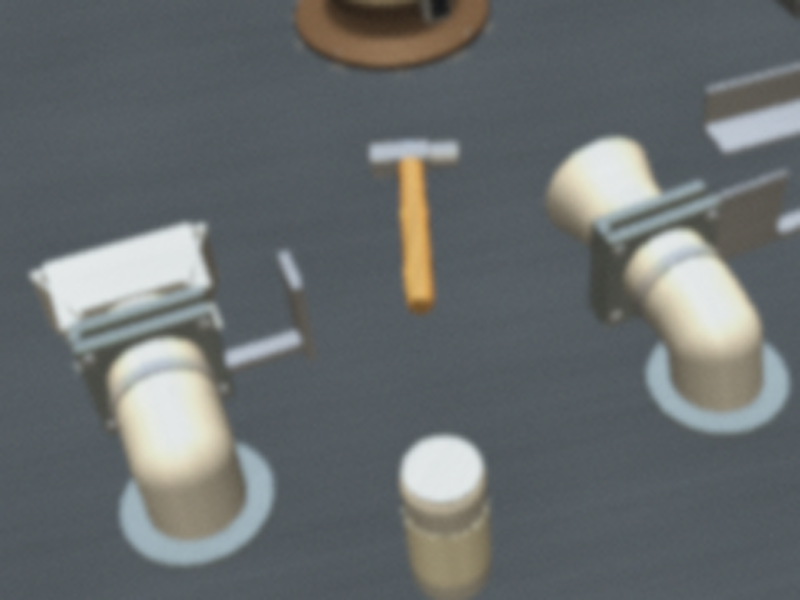

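```bash
python3 -c "from plant import *;print(hand_in())"
```

```text
the job is handed in; nothing more can be done
None
```

The bell gate was pushed fully open first, then the slot gate fully shut, each to its end stop. The can, hammer and angle iron were not touched. The arm finished clear of everything, and I handed the job in at about 11 s.

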